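# Gauge a rotary encoder in the bench caliper and lock the jaw

## Task

Take the silver rotary encoder from the bench and stand it upright, shaft up, in the middle of the raised rest between the open jaws of the bench caliper, and let go of it. Then slide the moving jaw gently closed by its upright lug until the encoder is lightly held in contact with both jaws, without making the moving jaw tilt. Last, turn the T-bar of the long socket extension clockwise (seen from above) to its stop to lock the caliper, leaving the encoder held by the jaws, and do not disturb the other things on the bench.

Things in the scene. Friction and masses are not known exactly. Their poses are not given: they have to be found in the camera images.
- encoder: silver rotary encoder, loose, 0.22 kg (varies some 30 %), standing upright: plain cylinder 50 mm in diameter and 45 mm tall, on it a collar 32 mm in diameter and 8 mm high, then a shaft 10 mm in diameter and 15 mm long; 68 mm in all. Origin at the centre of its underside, z up along the shaft.
- encoder_center (a point): centre of the encoder's 50 mm cylinder, on its axis, 22.5 mm above its underside and 45.5 mm below the tip of its shaft; a good place to grip.
- caliper: fixed bench caliper on a dark steel base plate 110 (x) by 370 (y) by 10 mm. Origin: centre of the plate's underside, on the bench; z up, y along the slide. From -y to +y: lug of the slide, moving jaw, rest, fixed jaw, clamp housing (50 mm square block, top 65 mm above the bench, centred at y = 139 mm, with a deep 24 mm bore at whose bottom the clamp nut sits).
- rest_top (a point): centre of the top of the rest, where the encoder goes: a fixed steel block 36 (x) by 56 mm (y), top 30 mm above the bench, between the jaws, at y = 14 mm of the caliper; axes as the caliper's. An encoder set at its centre has 6 mm to go to the fixed jaw; the moving jaw pushes it across.
- fixed_jaw: fixed steel jaw, same origin and axes as the caliper. Its contact face looks to -y at y = 45 mm, is 30 mm wide in x and spans heights 45 to 65 mm; the jaw body behind it is 44 mm wide, spans y = 57 to 79 mm and has its top at 65 mm.
- jaw: moving steel jaw; origin on its pivot 20 mm above the bench, level with its contact face in y; axes as the caliper's, z vertical when not tilted. Face looks to +y at y = 0, 30 mm wide, 45 to 65 mm above the bench; body behind it 44 mm wide, y = -12 to -30 mm. A spring lets it rock: pressing the encoder tilts it, about 3 N per mm of overtravel; 0.08 rad of tilt is too much.
- slide (a joint): gap between the two jaw contact faces, m (0 shut, 0.135 fully open); it shrinks as the lug moves to the caliper's +y. Sliding friction about 2.5 N, it stays where left. It reads 0.049 to 0.050 when the encoder touches both jaws. Pushing the encoder across the rest takes 1 to 3 N more.
- lug_grip (a point): grip point in the upright lug of the slide, on its mid plane, 46 mm above the bench: a dark steel block 16 mm thick (along y), 30 mm wide (x), from 21 to 63 mm above the bench, free on all sides (45 mm between it and the back of the moving jaw); axes as the caliper's, 83 mm behind (-y) the moving jaw's face.
- extension (a joint): turn of the socket extension on the clamp nut, rad: starts 0 to 0.15, grows clockwise seen from above, stop at 1.25; above 1.05 counts as locked. Turning takes about 0.12 N m; it stays where left.
- tbar_grip (a point): centre of the extension's T-bar, 140 mm above the bench, on the turning axis: level steel bar 84 mm long (along this point's x), 14 mm wide (y) and 14 mm high, on a round 12 mm rod down into the bore. The point turns with the bar; z up.
- lamp_cap: bystander: white plastic warning lamp cap, domed, 54 mm across, 56 mm tall; origin under its centre
- rocker_boot: bystander: black rubber rocker boot, 62 by 46 mm, 35 mm tall; origin under its centre
- spanner: bystander: blue steel spanner, 170 mm long, lying; origin under its middle
- extractor: bystander: chrome toggle extractor, 150 mm long, lying; origin under its middle
- toggle_switch: bystander: black toggle switch, 60 by 34 mm, with its lever 70 mm tall; origin under its centre
Mind the look-alikes: they are no part of the job. What is shaped like the encoder but turquoise is not meant.

How it is judged:
By the outcome, as a careful person would: the job done as asked, in the order asked, and still so for the second after the job is handed in, with the robot touching nothing.
It also fails if it takes over 67 s, if anything falls off the work surface, if the arm or the gripper's body presses on something with over 40 N, if the wrist force passes 120 N, or if a joint passes its speed limit or range.

## Robot

A 6-joint arm with a two-finger parallel gripper is mounted at the origin on the work surface. World frame = base frame: x ahead of the robot, y to its left, z up, the work surface at z = 0. Lengths are in m, angles in rad, forces in N, time in s.
With the tool pointing down it reaches from about 0.375 to 0.9 m from the base axis. Payload 3.1 kg.
Tool frame: the origin (TCP) lies midway between the tips of the shut fingers; the grasp point (between the pads) lies 19 mm behind it (manip.grasp_offset is the distance from the TCP to the grasp point, in m); z points along the fingers, y is the line along which they close (so a half turn about z gives the same grasp; the last joint's range is limited). The gripper opens to 85 mm and grips with 20 to 120 N. Pads are 22 mm wide; open, the fingers measure 114 mm over their backs; the gripper's body (76 mm by 85 mm) begins 54 mm behind the grasp point. The pads swing forward as they close: fully open they stand 13 mm farther back than shut.
Start: joints at [-1.466, 0.527, 1.433, -0, 1.181, -0.178], TCP at [0.175, -0.6, 0.231] pointing down, gripper open.
Joint ranges: [-3.08, 3.08], [-0.75, 2.2], [0.22, 2.44], [-1.43, 4.57], [0, 2.65], [-2.85, 2.85]. Speed limits (rad/s): [2.79, 2.79, 3.14, 3.14, 3.14, 3.14].

## Interface

Orientations are given as a unit quaternion [x, y, z, w].
In Python, from station import sensors, cams, order, manip gives the robot as it stands.
- The arm moves only by the tool move_arm, never from a script. Its argument "targets" is a list of rows, each an object of numbers: "dx", "dy", "dz": the shift along the world's x, y, z normalised to -1 to 1, where 1 is 25 mm; "rx", "ry", "rz": the turn, a rotation vector about the world's x, y, z normalised to -1 to 1, where 1 is 30 degrees. A call has exactly 10 rows; each row shifts and turns the commanded pose from where the row before left it; what a row does not reach is not made up. A row lasts 1/8 s, in which the tool goes at most 62.5 mm and 10.7 degrees, less where a joint would pass 70% of its speed; a pose out of reach is approached as far as the arm can. A call with a number of a shift or a turn outside -1 to 1 is refused whole. A call with a gripper value outside its range is refused whole. "claw" is the opening in per cent of the stroke, from 0 (shut) to 100 (fully open), set as the call begins (left out, the last holds). The fingers move at their own pace and stop on an object; "newtons" is the grip in N (left out, the last holds). Time passes only in rows, so rows that do not move let the fingers close, or fill a call up. It gives the time, the measured TCP pose, the force, the opening and the grip force at its end, in the units of the state.
- sensors.sense(): the state, without advancing time (a new reading comes with each control period).
- cams.snapshot(name): name is "scene" or "top"; returns the picture (420x560x3 uint8, red, green, blue); there is no depth.
- cams.camera_model(name): a dict with "fx", "fy", "cx", "cy" (pixels), "extrinsics" (4x4, takes a point from world to camera coordinates). Camera axes: x right, y down, z forward; pixel columns grow to the right and rows downward; lengths in m; the calibration is good to about 2 mm. A picture is of the moment at which its call begins. camera_model takes no time and is no camera call.
- order.sign_off(): hands the job in; it is judged then, once.
The state is a dict: "t": time; "q": joint angles; "qd": joint speeds; "tau": joint torques, N m; "tcp_pos": TCP position; "tool_rot": TCP orientation; "force": force on the tool from outside, world axes, zero at the start; "ft_torque": the same for the moment, N m; "finger_gap": opening from 0.0 (shut) to 1.0 (fully open); "gripper_force": force on a finger pad.
Only numpy, scipy, OpenCV 4.12 (cv2) and the standard library are available. Lean on these libraries where they do the work, as an engineer would, in place of code of your own. Each camera call takes 0.05 s, during which the arm holds its last target. There are 200 camera calls.

## Working session

There is one attempt and no reset: what is moved stays moved. The work goes in short steps, Python scripts to look and compute and a tool call to move; the robot and the scene stay as the last step left them, time stands still between calls to the robot, and variables do not carry over. Pictures are saved under pics/ and viewed, at most 10 in all, crops included, and the job is handed in when it is done.

Besides the shell and the picture viewer there is one more tool, called after "Emit:" as name(argument=value, ...) on one line, values as JSON. move_arm: Moves the arm, as the interface text tells. Scaled input: -1 to 1 covers 25 mm each way for a shift and 30 degrees each way for a turn. Its arguments: {"type":"object","properties":{"targets":{"type":"array"},"claw":{"type":"number"},"newtons":{"type":"number"}},"required":["targets"]}

```bash
mkdir -p pics; ls
python3 - <<'E'
from station import sensors,cams,manip
import cv2,numpy as np
print(sensors.sense(), manip.grasp_offset)
for n in("scene","top"):
    im=cams.snapshot(n); cv2.imwrite(f"pics/{n}0.png",cv2.resize(im[:,:,::-1],(800,600),interpolation=cv2.INTER_CUBIC))
    m=cams.camera_model(n); print(n,m)
E
```

```text
pics
{'t': 0.0, 'q': array([-1.46550516e+00,  5.28473415e-01,  1.43393649e+00,  1.65183739e-05,
        1.18136835e+00, -1.78528987e-01]), 'qd': array([-0.00192126, -0.00163114, -0.0021079 ,  0.00096544, -0.00084285,
        0.00199018]), 'tau': array([ 2.68511103e-04, -4.42349696e+01, -1.78027314e+01, -1.97132949e-04,
        8.37496365e-03, -1.98491148e-05]), 'tcp_pos': array([ 0.17495352, -0.59925834,  0.23031828]), 'tool_rot': array([ 9.89947505e-01,  1.41431051e-01,  4.76405260e-05, -1.09179008e-03]), 'force': array([ 0.06222009,  0.33929889, -0.14908385]), 'ft_torque': array([-0.02694962,  0.04195822,  0.00307756]), 'gripper_force': 0.0, 'finger_gap': 1.0006240504968205} 0.0187
scene {'fx': 441.86953284166043, 'fy': 441.86953284166043, 'cx': 288.0442031490131, 'cy': 216.22614871590807, 'extrinsics': array([[ 0.56155624,  0.8274303 , -0.00369968, -0.28606439],
       [ 0.60004278, -0.41030459, -0.68673052, -0.30064915],
       [-0.56973964,  0.38341784, -0.72690268,  1.60054141],
       [ 0.        ,  0.        ,  0.        ,  1.        ]])}
top {'fx': 502.29353835941356, 'fy': 502.29353835941356, 'cx': 278.24335147108997, 'cy': 213.24051918370265, 'extrinsics': array([[ 0.10113824, -0.99486537,  0.0037355 , -0.09122374],
       [-0.97490406, -0.09985608, -0.19897445,  0.58583563],
       [ 0.19832581,  0.01648217, -0.97999756,  1.25052123],
       [ 0.        ,  0.        ,  0.        ,  1.        ]])}
```

View pics/top0.png

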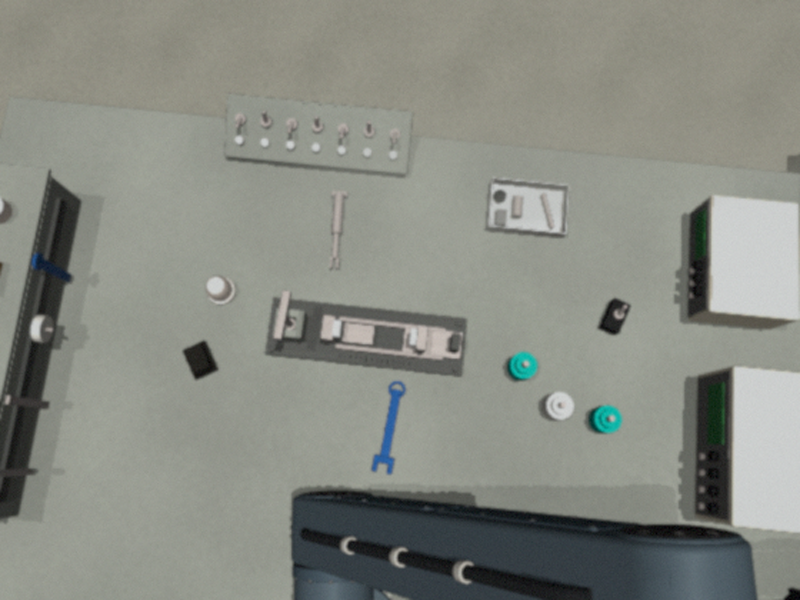

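View pics/scene0.png

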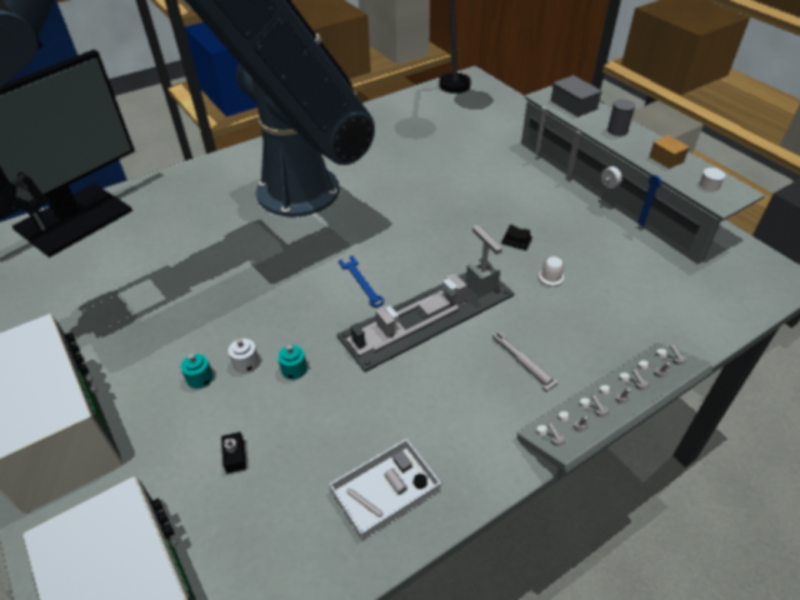

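The top view shows the silver encoder at about (560,406), between two turquoise ones, and the caliper plate from (270,300) to (465,370). Its T-bar is on the left at (285,315) and the lug on the right at (455,342). Next I'll enlarge these parts.

```bash
cat > h.py <<'E'
import cv2,numpy as np
from station import sensors,cams
def crop(n,f,u0,v0,w,h,s):
    im=cams.snapshot(n)[v0:v0+h,u0:u0+w,::-1]
    cv2.imwrite(f"pics/{f}.png",cv2.resize(im,None,fx=s,fy=s,interpolation=cv2.INTER_CUBIC))
def proj(n,P):
    m=cams.camera_model(n);E=m["extrinsics"];c=np.atleast_2d(P)@E[:3,:3].T+E[:3,3]
    return np.c_[m["fx"]*c[:,0]/c[:,2]+m["cx"],m["fy"]*c[:,1]/c[:,2]+m["cy"]]
def back(n,u,v,z):  # full-res pixel -> world at height z
    m=cams.camera_model(n);E=m["extrinsics"];R=E[:3,:3];o=-R.T@E[:3,3]
    d=R.T@np.array([(u-m["cx"])/m["fx"],(v-m["cy"])/m["fy"],1]);return o+d*(z-o[2])/d[2]
E
python3 - <<'E'
from h import *
crop("top","t1",180,195,260,120,3)
crop("scene","s1",120,150,250,130,3.2)
E
```

```text
(no output)
```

View pics/t1.png

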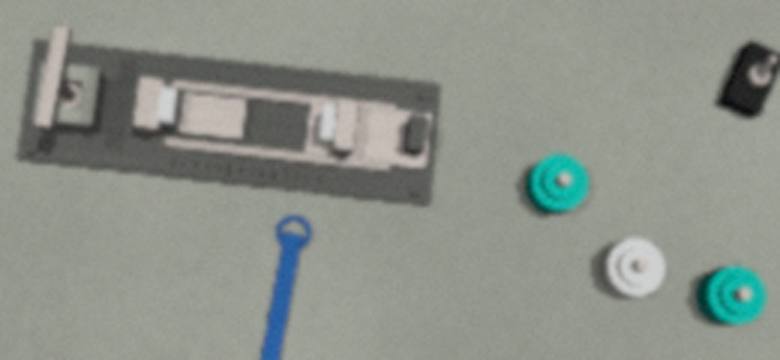

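View pics/s1.png

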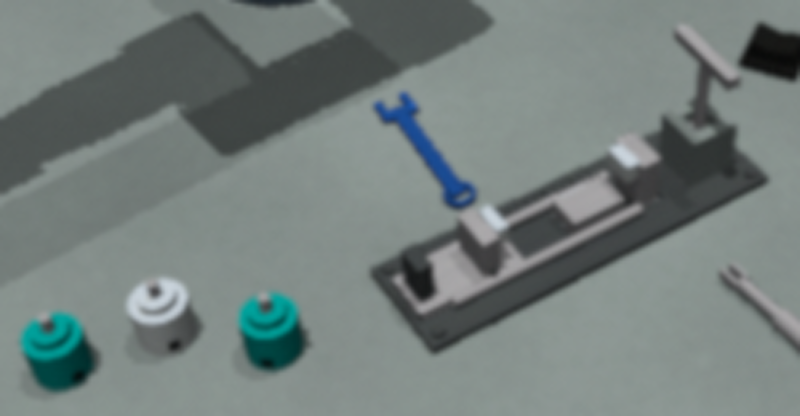

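The crops show the plate corners, the encoder's shaft tip (t1 (640,266), s1 (154,287)), the T-bar ends (t1 (61,30)/(46,124)) and the lug top (t1 (416,128)). I'll fit poses to these.

```bash
cat > fit.py <<'E'
from h import *
from scipy.optimize import least_squares as LS
T=lambda p:np.array(p)/3.+[180,195]
S=lambda p:np.array(p)/3.2+[120,150]
def W(c,p):
    R=np.array([[np.cos(c[2]),-np.sin(c[2])],[np.sin(c[2]),np.cos(c[2])]]);p=np.atleast_2d(p).astype(float)
    return np.c_[p[:,:2]@R.T+c[:2],p[:,2]]
E
python3 - <<'E'
from fit import *
ct=np.array([[55,185,10],[55,-185,10],[-55,-185,10],[-55,185,10]])/1e3; cs=np.array([[-55,-185,10],[55,-185,10],[55,185,10]])/1e3
pt=T([(37,40),(440,85),(430,206),(18,160)]); ps=S([(372,270),(437,352),(768,180)])
r=LS(lambda c:np.r_[(proj("top",W(c,ct))-pt).ravel(),(proj("scene",W(c,cs))-ps).ravel()],[.5,0,0]);c=r.x
print("caliper",c,np.degrees(c[2]));print(r.fun.round(1))
for nm,P in(("rest",[0,.014,.03]),("bore",[0,.139,.14])): print(nm,W(c,[P]))
# T-bar ends centre-top, lug
a=back("top",*T((61,30)),.147);b=back("top",*T((46,124)),.147);print("tbar ends",a,b,(a+b)/2,"dir",np.degrees(np.arctan2(*(a-b)[1::-1])),np.linalg.norm(a-b))
for (u,P) in(((416,120),.063),): 
    w=back("top",*T(u),P); d=w[:2]-c[:2];print("lug",w,"cal y",-d[0]*np.sin(c[2])+d[1]*np.cos(c[2]))
# encoder
e=LS(lambda p:np.r_[(proj("top",[p[0],p[1],.068])[0]-T((640,266))),(proj("scene",[p[0],p[1],.068])[0]-S((154,286)))],[.5,-.3]);print("enc",e.x,e.fun)
print("enc outline base",back("top",*T((637,267)),.03))
# all encoder trio tips
for u in((563,180),(743,294)):print("turq",back("top",*T(u),.068))
# jaw face
for u in((321,123),):
    w=back("top",*T(u),.065); d=w[:2]-c[:2];print("jawface caly",-d[0]*np.sin(c[2])+d[1]*np.cos(c[2]))
w=back("top",*T((177,104)),.065); d=w[:2]-c[:2];print("fixface caly",-d[0]*np.sin(c[2])+d[1]*np.cos(c[2]))
E
```

```text
caliper [ 0.53761283  0.02089013 -0.00443232] -0.2539531085543363
[-1.  -0.7  0.6 -1.5  0.3 -1.3 -0.5 -0.6 -1.4 -1.  -1.8 -1.2  0.  -1.9]
rest [[0.53767488 0.03488999 0.03      ]]
bore [[0.53822892 0.15988876 0.14      ]]
tbar ends [0.57530944 0.15804605 0.147     ] [0.49758633 0.15983073 0.147     ] [0.53644788 0.15893839 0.147     ] dir -1.315396124507348 0.07774359395864237
lug [ 0.54495402 -0.14077682  0.063     ] cal y -0.16163281961403578
enc [ 0.44239893 -0.33898091] [ 0.36866508 -1.05189138 -0.41108035 -1.53067889]
enc outline base [ 0.44175496 -0.34417508  0.03      ]
turq [ 0.50546643 -0.26905311  0.068     ]
turq [ 0.42518198 -0.42533454  0.068     ]
jawface caly -0.08073123019673599
fixface caly 0.04396932251026739
```

Emit:
move_arm(targets=[{"dx":1,"dy":1,"dz":-0.3,"rz":0.246},{"dx":1,"dy":1,"dz":-0.3,"rz":0.246},{"dx":1,"dy":1,"dz":-0.3,"rz":0.246},{"dx":1,"dy":1,"dz":-0.3,"rz":0.246},{"dx":1,"dy":1,"dz":-0.3,"rz":0.246},{"dx":1,"dy":1,"dz":-0.3,"rz":0.246},{"dx":1,"dy":1,"dz":-0.3,"rz":0.246},{"dx":1,"dy":1,"dz":-0.3,"rz":0.246},{"dx":1,"dy":1,"dz":-0.3,"rz":0.246},{"dx":1,"dy":1,"dz":-0.3,"rz":0.246}], claw=100, newtons=40)

```text
schema error: expected keys dx, dy, dz, rx, ry, rz
```

Emit:
move_arm(targets=[{"dx":1,"dy":1,"dz":-0.3,"rx":0,"ry":0,"rz":0.246},{"dx":1,"dy":1,"dz":-0.3,"rx":0,"ry":0,"rz":0.246},{"dx":1,"dy":1,"dz":-0.3,"rx":0,"ry":0,"rz":0.246},{"dx":1,"dy":1,"dz":-0.3,"rx":0,"ry":0,"rz":0.246},{"dx":1,"dy":1,"dz":-0.3,"rx":0,"ry":0,"rz":0.246},{"dx":1,"dy":1,"dz":-0.3,"rx":0,"ry":0,"rz":0.246},{"dx":1,"dy":1,"dz":-0.3,"rx":0,"ry":0,"rz":0.246},{"dx":1,"dy":1,"dz":-0.3,"rx":0,"ry":0,"rz":0.246},{"dx":1,"dy":1,"dz":-0.3,"rx":0,"ry":0,"rz":0.246},{"dx":1,"dy":1,"dz":-0.3,"rx":0,"ry":0,"rz":0.246}], claw=100, newtons=40)

```text
t: 1.45
tcp_pos: [0.4258, -0.3491, 0.156]
tool_rot: [0.705, 0.709, 0.0, 0.0]
force: [-0.1, 0.4, 0.9]
finger_gap: 1.001
gripper_force: 0.0
```

Emit:
move_arm(targets=[{"dx":0.324,"dy":0.142,"dz":0,"rx":0,"ry":0,"rz":-0.01},{"dx":0.324,"dy":0.142,"dz":-0.6,"rx":0,"ry":0,"rz":-0.01},{"dx":0,"dy":0,"dz":-0.8,"rx":0,"ry":0,"rz":0},{"dx":0,"dy":0,"dz":-0.9,"rx":0,"ry":0,"rz":0},{"dx":0,"dy":0,"dz":-0.9,"rx":0,"ry":0,"rz":0},{"dx":0,"dy":0,"dz":-0.9,"rx":0,"ry":0,"rz":0},{"dx":0,"dy":0,"dz":-0.9,"rx":0,"ry":0,"rz":0},{"dx":0,"dy":0,"dz":-0.6,"rx":0,"ry":0,"rz":0},{"dx":0,"dy":0,"dz":-0.4,"rx":0,"ry":0,"rz":0},{"dx":0,"dy":0,"dz":0,"rx":0,"ry":0,"rz":0}])

```text
t: 2.7
tcp_pos: [0.4409, -0.3429, 0.0057]
tool_rot: [0.711, 0.704, 0.0, -0.0]
force: [-0.1, 0.5, 0.0]
finger_gap: 0.997
gripper_force: 0.0
```

Run:
```python
from h import *
crop("top","t2",330,200,120,120,5)
print(sensors.sense()["tcp_pos"],proj("top",[.442,-.342,.068]),proj("top",sensors.sense()["tcp_pos"]))
```

```text
[ 0.44122284 -0.34307951  0.00627744] [[394.88952573 282.895775  ]] [[389.87416008 284.70705544]]
```

View pics/t2.png

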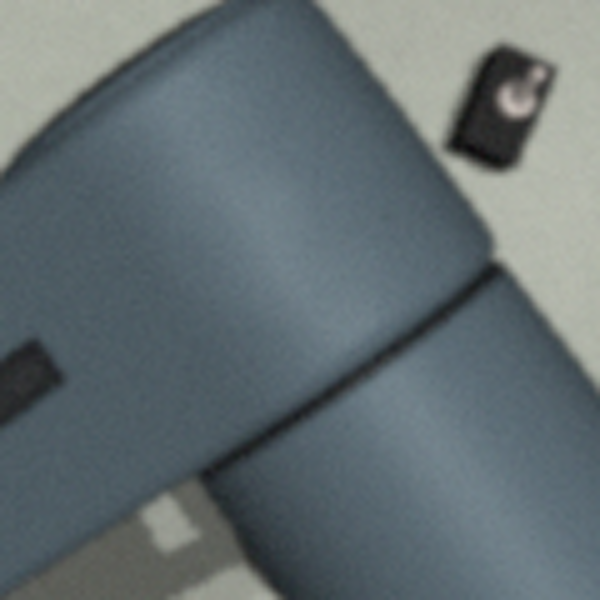

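The arm hides the encoder in that crop; only the toggle switch is visible at the upper right, undisturbed. I'll close on the encoder and lift it.

Emit:
move_arm(targets=[{"dx":0,"dy":0,"dz":0,"rx":0,"ry":0,"rz":0},{"dx":0,"dy":0,"dz":0,"rx":0,"ry":0,"rz":0},{"dx":0,"dy":0,"dz":0,"rx":0,"ry":0,"rz":0},{"dx":0,"dy":0,"dz":0,"rx":0,"ry":0,"rz":0},{"dx":0,"dy":0,"dz":0,"rx":0,"ry":0,"rz":0},{"dx":0,"dy":0,"dz":0,"rx":0,"ry":0,"rz":0},{"dx":0,"dy":0,"dz":0,"rx":0,"ry":0,"rz":0},{"dx":0,"dy":0,"dz":0,"rx":0,"ry":0,"rz":0},{"dx":0,"dy":0,"dz":0,"rx":0,"ry":0,"rz":0},{"dx":0,"dy":0,"dz":0,"rx":0,"ry":0,"rz":0}], claw=0, newtons=40)

```text
t: 4.0
tcp_pos: [0.4417, -0.3432, 0.0072]
tool_rot: [0.71, 0.704, -0.0, 0.001]
force: [0.4, 0.8, 6.1]
finger_gap: 0.576
gripper_force: 41.3
```

Emit:
move_arm(targets=[{"dx":0,"dy":0,"dz":0.4,"rx":0,"ry":0,"rz":0},{"dx":0,"dy":0,"dz":0.8,"rx":0,"ry":0,"rz":0},{"dx":0,"dy":0,"dz":1,"rx":0,"ry":0,"rz":0},{"dx":0,"dy":0,"dz":1,"rx":0,"ry":0,"rz":0},{"dx":0,"dy":0,"dz":1,"rx":0,"ry":0,"rz":0},{"dx":0.25,"dy":0.6,"dz":0.6,"rx":0,"ry":0,"rz":0},{"dx":0.25,"dy":0.9,"dz":0,"rx":0,"ry":0,"rz":0},{"dx":0.25,"dy":1,"dz":0,"rx":0,"ry":0,"rz":0},{"dx":0.25,"dy":1,"dz":0,"rx":0,"ry":0,"rz":0},{"dx":0.25,"dy":1,"dz":0,"rx":0,"ry":0,"rz":0}])

```text
t: 5.25
tcp_pos: [0.4717, -0.2269, 0.125]
tool_rot: [0.71, 0.704, -0.0, -0.002]
force: [1.1, 0.9, -2.6]
finger_gap: 0.576
gripper_force: 41.9
```

Emit:
move_arm(targets=[{"dx":0.25,"dy":1,"dz":0,"rx":0,"ry":0,"rz":0},{"dx":0.25,"dy":1,"dz":0,"rx":0,"ry":0,"rz":0},{"dx":0.25,"dy":1,"dz":0,"rx":0,"ry":0,"rz":0},{"dx":0.25,"dy":1,"dz":0,"rx":0,"ry":0,"rz":0},{"dx":0.25,"dy":1,"dz":0,"rx":0,"ry":0,"rz":0},{"dx":0.25,"dy":1,"dz":0,"rx":0,"ry":0,"rz":0},{"dx":0.25,"dy":1,"dz":0,"rx":0,"ry":0,"rz":0},{"dx":0.25,"dy":1,"dz":0,"rx":0,"ry":0,"rz":0},{"dx":0.25,"dy":1,"dz":0,"rx":0,"ry":0,"rz":0},{"dx":0.25,"dy":0.8,"dz":0,"rx":0,"ry":0,"rz":0}])

```text
t: 6.5
tcp_pos: [0.5329, 0.0177, 0.1249]
tool_rot: [0.71, 0.704, -0.001, -0.002]
force: [-0.3, -0.7, -2.2]
finger_gap: 0.572
gripper_force: 41.9
```

Run:
```python
from h import *
crop("scene","s2",200,120,190,150,4)
s=sensors.sense();print(s["t"],s["tcp_pos"],s["tool_rot"],s["force"],s["finger_gap"],s["gripper_force"])
```

```text
6.55 [0.53366299 0.01964667 0.12502079] [ 7.09497791e-01  7.04705084e-01 -1.46181606e-04 -1.89951909e-03] [ 0.83277002  1.87202732 -2.77195543] 0.576631776831969 41.94365322589874
```

View pics/s2.png

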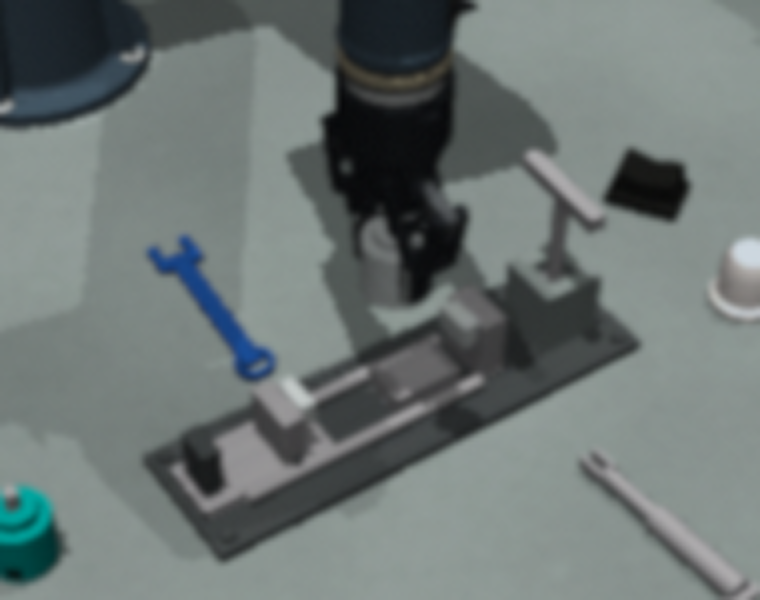

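The picture shows the encoder held upright over the rest. Its left silhouette is at crop x≈360 and the rest top is centred near (418,371). I'll work out the offset in the hand.

Run:
```python
from fit import *
t=np.array([.5337,.0197,.118]);
a=np.linspace(0,2*np.pi,200)
P=lambda d,z:np.c_[t[0]+.025*np.cos(a),t[1]+d+.025*np.sin(a),0*a+t[2]+z]
C=lambda p:(p-[200,120]+.5)*4-.5
for d in(-.004,0,.004):
    q=C(proj("scene",np.r_[P(d,0),P(d,.045)]));print(d,q.min(0),q.max(0))
c=[.5376,.0209,-.0044]
print(C(proj("scene",W(c,np.array([[0,14,30],[-18,-14,30],[18,-14,30],[18,42,30],[-18,42,30],[15,45,65],[0,139,140],[0,-83-80,63],[-55,-185,10],[55,-185,10],[55,185,10]])/1e3))).round())
```

```text
-0.004 [355.21049411 214.3085124 ] [429.86817746 313.1599837 ]
0 [360.14175123 212.1160527 ] [434.70614403 310.83834035]
0.004 [364.99625501 209.92917748] [439.53160387 308.5226185 ]
[[415. 369.]
 [369. 369.]
 [398. 399.]
 [461. 368.]
 [432. 339.]
 [464. 330.]
 [562. 190.]
 [202. 440.]
 [141. 455.]
 [221. 557.]
 [642. 339.]]
```

Emit:
move_arm(targets=[{"dx":0.07,"dy":0.3,"dz":0,"rx":0,"ry":0,"rz":0},{"dx":0.07,"dy":0.3,"dz":-0.4,"rx":0,"ry":0,"rz":0},{"dx":0,"dy":0,"dz":-0.6,"rx":0,"ry":0,"rz":0},{"dx":0,"dy":0,"dz":-0.6,"rx":0,"ry":0,"rz":0},{"dx":0,"dy":0,"dz":-0.6,"rx":0,"ry":0,"rz":0},{"dx":0,"dy":0,"dz":-0.5,"rx":0,"ry":0,"rz":0},{"dx":0,"dy":0,"dz":-0.3,"rx":0,"ry":0,"rz":0},{"dx":0,"dy":0,"dz":-0.2,"rx":0,"ry":0,"rz":0},{"dx":0,"dy":0,"dz":0,"rx":0,"ry":0,"rz":0},{"dx":0,"dy":0,"dz":0,"rx":0,"ry":0,"rz":0}])

```text
t: 7.8
tcp_pos: [0.5388, 0.0296, 0.0467]
tool_rot: [0.71, 0.704, 0.0, 0.0]
force: [-0.3, -0.7, -2.1]
finger_gap: 0.574
gripper_force: 41.9
```

Emit:
move_arm(targets=[{"dx":-0.02,"dy":0.1,"dz":0,"rx":0,"ry":0,"rz":0},{"dx":-0.02,"dy":0.1,"dz":0,"rx":0,"ry":0,"rz":0},{"dx":0,"dy":0,"dz":-0.08,"rx":0,"ry":0,"rz":0},{"dx":0,"dy":0,"dz":-0.08,"rx":0,"ry":0,"rz":0},{"dx":0,"dy":0,"dz":-0.06,"rx":0,"ry":0,"rz":0},{"dx":0,"dy":0,"dz":-0.06,"rx":0,"ry":0,"rz":0},{"dx":0,"dy":0,"dz":-0.04,"rx":0,"ry":0,"rz":0},{"dx":0,"dy":0,"dz":-0.04,"rx":0,"ry":0,"rz":0},{"dx":0,"dy":0,"dz":0,"rx":0,"ry":0,"rz":0},{"dx":0,"dy":0,"dz":0,"rx":0,"ry":0,"rz":0}])

```text
t: 9.05
tcp_pos: [0.5375, 0.0346, 0.0373]
tool_rot: [0.71, 0.704, 0.0, 0.0]
force: [0.4, -0.0, -2.7]
finger_gap: 0.575
gripper_force: 42.1
```

Not quite touching yet (force z is still the weight), so I'll lower it a little more.

Emit:
move_arm(targets=[{"dx":0,"dy":0,"dz":-0.03,"rx":0,"ry":0,"rz":0},{"dx":0,"dy":0,"dz":-0.03,"rx":0,"ry":0,"rz":0},{"dx":0,"dy":0,"dz":0,"rx":0,"ry":0,"rz":0},{"dx":0,"dy":0,"dz":0,"rx":0,"ry":0,"rz":0},{"dx":0,"dy":0,"dz":0,"rx":0,"ry":0,"rz":0},{"dx":0,"dy":0,"dz":0,"rx":0,"ry":0,"rz":0},{"dx":0,"dy":0,"dz":0,"rx":0,"ry":0,"rz":0},{"dx":0,"dy":0,"dz":0,"rx":0,"ry":0,"rz":0},{"dx":0,"dy":0,"dz":0,"rx":0,"ry":0,"rz":0},{"dx":0,"dy":0,"dz":0,"rx":0,"ry":0,"rz":0}])

```text
t: 10.3
tcp_pos: [0.5375, 0.0347, 0.0372]
tool_rot: [0.71, 0.704, 0.0, 0.0]
force: [-2.4, 0.3, 8.6]
finger_gap: 0.574
gripper_force: 43.1
```

Emit:
move_arm(targets=[{"dx":0,"dy":0,"dz":0,"rx":0,"ry":0,"rz":0},{"dx":0,"dy":0,"dz":0,"rx":0,"ry":0,"rz":0},{"dx":0,"dy":0,"dz":0,"rx":0,"ry":0,"rz":0},{"dx":0,"dy":0,"dz":0,"rx":0,"ry":0,"rz":0},{"dx":0,"dy":0,"dz":0,"rx":0,"ry":0,"rz":0},{"dx":0,"dy":0,"dz":0.2,"rx":0,"ry":0,"rz":0},{"dx":0,"dy":0,"dz":0.6,"rx":0,"ry":0,"rz":0},{"dx":0,"dy":0,"dz":1,"rx":0,"ry":0,"rz":0},{"dx":0,"dy":0,"dz":1,"rx":0,"ry":0,"rz":0},{"dx":0,"dy":0,"dz":1,"rx":0,"ry":0,"rz":0}], claw=95)

```text
t: 11.55
tcp_pos: [0.5376, 0.0347, 0.1327]
tool_rot: [0.71, 0.704, 0.0, 0.0]
force: [-0.4, -0.6, -0.1]
finger_gap: 0.951
gripper_force: 0.0
```

Emit:
move_arm(targets=[{"dx":0,"dy":-0.4,"dz":0.6,"rx":0,"ry":0,"rz":0.302},{"dx":0,"dy":-0.7,"dz":0.2,"rx":0,"ry":0,"rz":0.302},{"dx":0,"dy":-0.75,"dz":0,"rx":0,"ry":0,"rz":0.302},{"dx":0,"dy":-0.75,"dz":0,"rx":0,"ry":0,"rz":0.302},{"dx":0,"dy":-0.75,"dz":0,"rx":0,"ry":0,"rz":0.302},{"dx":0,"dy":-0.75,"dz":0,"rx":0,"ry":0,"rz":0.302},{"dx":0,"dy":-0.75,"dz":0,"rx":0,"ry":0,"rz":0.302},{"dx":0,"dy":-0.75,"dz":0,"rx":0,"ry":0,"rz":0.302},{"dx":0,"dy":-0.75,"dz":0,"rx":0,"ry":0,"rz":0.302},{"dx":0,"dy":-0.7,"dz":0,"rx":0,"ry":0,"rz":0.302}], claw=45, newtons=25)

```text
t: 12.8
tcp_pos: [0.5376, -0.1423, 0.152]
tool_rot: [-0.003, 1.0, -0.0, 0.001]
force: [0.8, 0.5, -0.5]
finger_gap: 0.452
gripper_force: 0.0
```

Run:
```python
from h import *
crop("scene","s3",200,120,190,150,4)
s=sensors.sense();print(s["t"],s["tcp_pos"],s["tool_rot"],s["force"],s["finger_gap"],s["q"])
```

```text
12.85 [ 0.5381329  -0.14457358  0.15208759] [-0.00418276  0.99998976 -0.00127694  0.00116702] [ 0.30924155 -0.72817549 -0.08475266] 0.44841784811026136 [-4.62338027e-01  5.42843607e-01  1.68208544e+00 -1.55527344e-03
  9.13430873e-01 -2.04055157e+00]
```

View pics/s3.png

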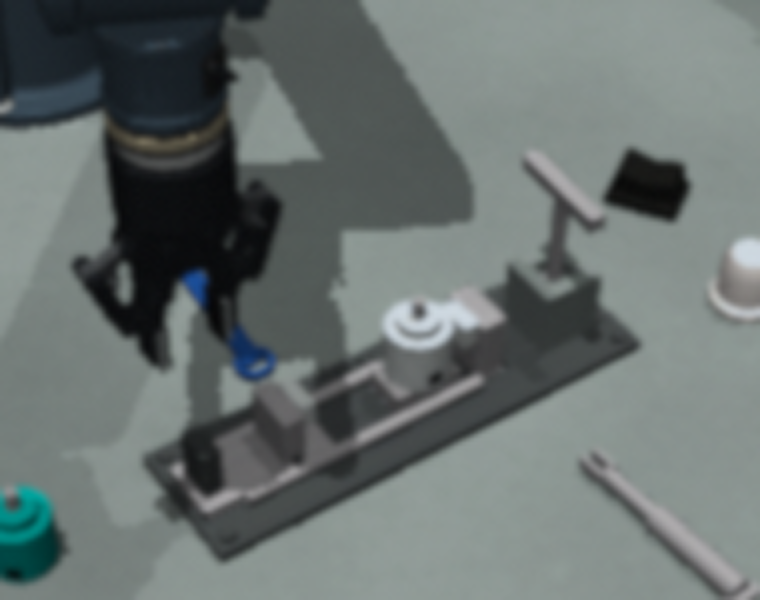

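The encoder stands upright on the rest with its tip at about (420,308), and the gripper is above the lug, whose top is at about (202,437). I'll go down around the lug.

Emit:
move_arm(targets=[{"dx":-0.04,"dy":0.1,"dz":-0.4,"rx":0,"ry":0,"rz":0},{"dx":0,"dy":0,"dz":-0.7,"rx":0,"ry":0,"rz":0},{"dx":0,"dy":0,"dz":-0.7,"rx":0,"ry":0,"rz":0},{"dx":0,"dy":0,"dz":-0.7,"rx":0,"ry":0,"rz":0},{"dx":0,"dy":0,"dz":-0.7,"rx":0,"ry":0,"rz":0},{"dx":0,"dy":0,"dz":-0.7,"rx":0,"ry":0,"rz":0},{"dx":0,"dy":0,"dz":-0.5,"rx":0,"ry":0,"rz":0},{"dx":0,"dy":0,"dz":-0.4,"rx":0,"ry":0,"rz":0},{"dx":0,"dy":0,"dz":0,"rx":0,"ry":0,"rz":0},{"dx":0,"dy":0,"dz":0,"rx":0,"ry":0,"rz":0}])

```text
t: 14.1
tcp_pos: [0.5368, -0.1393, 0.0311]
tool_rot: [-0.0, 1.0, -0.0, 0.0]
force: [0.4, -0.4, 0.1]
finger_gap: 0.45
gripper_force: 0.0
```

Emit:
move_arm(targets=[{"dx":0,"dy":0,"dz":0,"rx":0,"ry":0,"rz":0},{"dx":0,"dy":0,"dz":0,"rx":0,"ry":0,"rz":0},{"dx":0,"dy":0,"dz":0,"rx":0,"ry":0,"rz":0},{"dx":0,"dy":0,"dz":0,"rx":0,"ry":0,"rz":0},{"dx":0,"dy":0,"dz":0,"rx":0,"ry":0,"rz":0},{"dx":0,"dy":0,"dz":0,"rx":0,"ry":0,"rz":0},{"dx":0,"dy":0,"dz":0,"rx":0,"ry":0,"rz":0},{"dx":0,"dy":0,"dz":0,"rx":0,"ry":0,"rz":0},{"dx":0,"dy":0,"dz":0,"rx":0,"ry":0,"rz":0},{"dx":0,"dy":0,"dz":0,"rx":0,"ry":0,"rz":0}], claw=0, newtons=25)

```text
t: 15.35
tcp_pos: [0.5369, -0.1394, 0.0315]
tool_rot: [-0.0, 1.0, -0.0, 0.001]
force: [-0.5, -0.4, 5.6]
finger_gap: 0.189
gripper_force: 28.4
```

Emit:
move_arm(targets=[{"dx":0,"dy":0.1,"dz":0,"rx":0,"ry":0,"rz":0},{"dx":0,"dy":0.25,"dz":0,"rx":0,"ry":0,"rz":0},{"dx":0,"dy":0.3,"dz":0,"rx":0,"ry":0,"rz":0},{"dx":0,"dy":0.3,"dz":0,"rx":0,"ry":0,"rz":0},{"dx":0,"dy":0.3,"dz":0,"rx":0,"ry":0,"rz":0},{"dx":0,"dy":0.3,"dz":0,"rx":0,"ry":0,"rz":0},{"dx":0,"dy":0.3,"dz":0,"rx":0,"ry":0,"rz":0},{"dx":0,"dy":0.25,"dz":0,"rx":0,"ry":0,"rz":0},{"dx":0,"dy":0.1,"dz":0,"rx":0,"ry":0,"rz":0},{"dx":0,"dy":0,"dz":0,"rx":0,"ry":0,"rz":0}])

```text
t: 16.6
tcp_pos: [0.5374, -0.0843, 0.0314]
tool_rot: [-0.0, 1.0, -0.0, 0.001]
force: [0.7, 0.6, 5.5]
finger_gap: 0.185
gripper_force: 28.5
```

Emit:
move_arm(targets=[{"dx":0,"dy":0.04,"dz":0,"rx":0,"ry":0,"rz":0},{"dx":0,"dy":0.04,"dz":0,"rx":0,"ry":0,"rz":0},{"dx":0,"dy":0.04,"dz":0,"rx":0,"ry":0,"rz":0},{"dx":0,"dy":0.04,"dz":0,"rx":0,"ry":0,"rz":0},{"dx":0,"dy":0.04,"dz":0,"rx":0,"ry":0,"rz":0},{"dx":0,"dy":0.04,"dz":0,"rx":0,"ry":0,"rz":0},{"dx":0,"dy":0.04,"dz":0,"rx":0,"ry":0,"rz":0},{"dx":0,"dy":0.04,"dz":0,"rx":0,"ry":0,"rz":0},{"dx":0,"dy":0.04,"dz":0,"rx":0,"ry":0,"rz":0},{"dx":0,"dy":0.04,"dz":0,"rx":0,"ry":0,"rz":0}])

```text
t: 17.85
tcp_pos: [0.5374, -0.0749, 0.0314]
tool_rot: [-0.0, 1.0, -0.001, 0.001]
force: [-0.1, -3.1, 5.3]
finger_gap: 0.18
gripper_force: 28.5
```

Emit:
move_arm(targets=[{"dx":0,"dy":0.03,"dz":0,"rx":0,"ry":0,"rz":0},{"dx":0,"dy":0.03,"dz":0,"rx":0,"ry":0,"rz":0},{"dx":0,"dy":0.03,"dz":0,"rx":0,"ry":0,"rz":0},{"dx":0,"dy":0.03,"dz":0,"rx":0,"ry":0,"rz":0},{"dx":0,"dy":0.03,"dz":0,"rx":0,"ry":0,"rz":0},{"dx":0,"dy":0.03,"dz":0,"rx":0,"ry":0,"rz":0},{"dx":0,"dy":0,"dz":0,"rx":0,"ry":0,"rz":0},{"dx":0,"dy":0,"dz":0,"rx":0,"ry":0,"rz":0},{"dx":0,"dy":0,"dz":0,"rx":0,"ry":0,"rz":0},{"dx":0,"dy":0,"dz":0,"rx":0,"ry":0,"rz":0}])

```text
t: 19.1
tcp_pos: [0.5375, -0.0703, 0.0315]
tool_rot: [-0.0, 1.0, -0.001, 0.001]
force: [-0.6, -2.2, 5.3]
finger_gap: 0.179
gripper_force: 28.5
```

Emit:
move_arm(targets=[{"dx":0,"dy":0.01,"dz":0,"rx":0,"ry":0,"rz":0},{"dx":0,"dy":0.01,"dz":0,"rx":0,"ry":0,"rz":0},{"dx":0,"dy":0.01,"dz":0,"rx":0,"ry":0,"rz":0},{"dx":0,"dy":0.01,"dz":0,"rx":0,"ry":0,"rz":0},{"dx":0,"dy":0.01,"dz":0,"rx":0,"ry":0,"rz":0},{"dx":0,"dy":0.01,"dz":0,"rx":0,"ry":0,"rz":0},{"dx":0,"dy":0.01,"dz":0,"rx":0,"ry":0,"rz":0},{"dx":0,"dy":0.01,"dz":0,"rx":0,"ry":0,"rz":0},{"dx":0,"dy":0.01,"dz":0,"rx":0,"ry":0,"rz":0},{"dx":0,"dy":0.01,"dz":0,"rx":0,"ry":0,"rz":0}])

```text
t: 20.35
tcp_pos: [0.5375, -0.068, 0.0314]
tool_rot: [-0.0, 1.0, -0.001, 0.001]
force: [-0.6, -2.0, 4.9]
finger_gap: 0.185
gripper_force: 28.5
```

Run:
```python
from h import *
s=sensors.sense();print(s["t"],s["tcp_pos"],s["force"],s["ft_torque"])
crop("scene","s4",270,165,70,60,10)
```

```text
20.35 [ 0.53750404 -0.06800123  0.03144671] [-0.57214252 -1.95034825  4.87587187] [-0.41226939  0.08656803 -0.34276656]
```

View pics/s4.png

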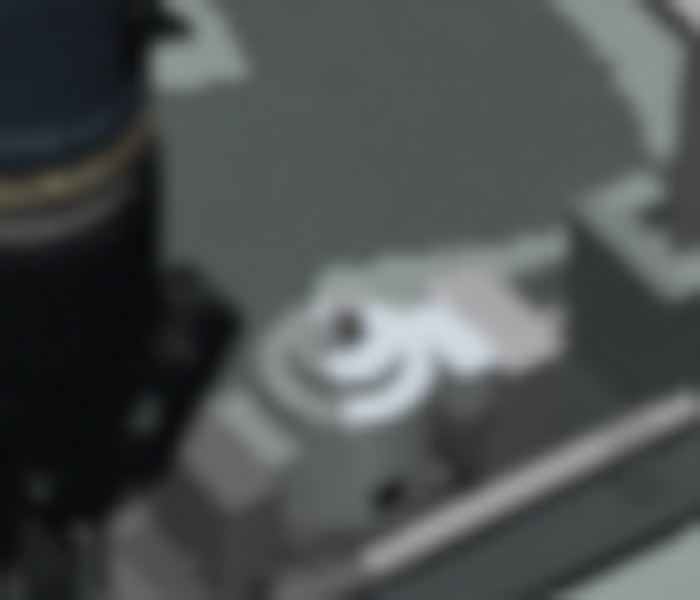

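The moving jaw's bright face strip is at about (270,435), beside the encoder's body. The shaft tip at (348,325) has hardly moved. I'll compare that with projections.

Run:
```python
from h import *
C=lambda p:((p-[270,165]+.5)*10-.5).round()
for y in(.0347,.0387,.0427): print("tip",y,C(proj("scene",[.5375,y,.098])))
for y in(.005,.010,.015): print("jaw face top corners",y,C(proj("scene",[[.5225,y,.065],[.5525,y,.065]])).ravel())
print("fixed",C(proj("scene",[[.5225,.066,.065],[.5525,.066,.065]])).ravel())
```

```text
tip 0.0347 [[343. 304.]]
tip 0.0387 [[354. 298.]]
tip 0.0427 [[366. 292.]]
jaw face top corners 0.005 [224. 398. 285. 460.]
jaw face top corners 0.01 [239. 391. 300. 453.]
jaw face top corners 0.015 [253. 384. 314. 446.]
fixed [398. 314. 460. 374.]
```

Emit:
move_arm(targets=[{"dx":0,"dy":0.01,"dz":0,"rx":0,"ry":0,"rz":0},{"dx":0,"dy":0.01,"dz":0,"rx":0,"ry":0,"rz":0},{"dx":0,"dy":0.01,"dz":0,"rx":0,"ry":0,"rz":0},{"dx":0,"dy":0.01,"dz":0,"rx":0,"ry":0,"rz":0},{"dx":0,"dy":0.01,"dz":0,"rx":0,"ry":0,"rz":0},{"dx":0,"dy":0.01,"dz":0,"rx":0,"ry":0,"rz":0},{"dx":0,"dy":0.01,"dz":0,"rx":0,"ry":0,"rz":0},{"dx":0,"dy":0.01,"dz":0,"rx":0,"ry":0,"rz":0},{"dx":0,"dy":0.01,"dz":0,"rx":0,"ry":0,"rz":0},{"dx":0,"dy":0.01,"dz":0,"rx":0,"ry":0,"rz":0}])

```text
t: 21.65
tcp_pos: [0.5375, -0.0659, 0.0315]
tool_rot: [-0.0, 1.0, -0.001, 0.001]
force: [0.2, -4.4, 5.6]
finger_gap: 0.182
gripper_force: 28.5
```

Emit:
move_arm(targets=[{"dx":0,"dy":0.005,"dz":0,"rx":0,"ry":0,"rz":0},{"dx":0,"dy":0.005,"dz":0,"rx":0,"ry":0,"rz":0},{"dx":0,"dy":0.005,"dz":0,"rx":0,"ry":0,"rz":0},{"dx":0,"dy":0.005,"dz":0,"rx":0,"ry":0,"rz":0},{"dx":0,"dy":0.005,"dz":0,"rx":0,"ry":0,"rz":0},{"dx":0,"dy":0.005,"dz":0,"rx":0,"ry":0,"rz":0},{"dx":0,"dy":0.005,"dz":0,"rx":0,"ry":0,"rz":0},{"dx":0,"dy":0.005,"dz":0,"rx":0,"ry":0,"rz":0},{"dx":0,"dy":0.005,"dz":0,"rx":0,"ry":0,"rz":0},{"dx":0,"dy":0.005,"dz":0,"rx":0,"ry":0,"rz":0}])

```text
t: 22.9
tcp_pos: [0.5375, -0.0646, 0.0314]
tool_rot: [-0.0, 1.0, -0.001, 0.001]
force: [-1.2, -4.5, 5.5]
finger_gap: 0.181
gripper_force: 28.5
```

Run:
```python
from h import *
s=sensors.sense();print(s["t"],s["tcp_pos"],s["force"],s["ft_torque"])
a=cv2.imread("pics/s4.png")
crop("scene","s5",270,165,70,60,10);b=cv2.imread("pics/s5.png")
# image shift of the encoder's bright collar/body between s4 and s5, and of the jaw top
for n,(x0,y0,x1,y1) in dict(enc=(320,280,440,430),jaw=(190,390,270,500),fix=(440,270,560,370)).items():
    A=cv2.cvtColor(a,6)[y0:y1,x0:x1];B=cv2.cvtColor(b,6)[y0-40:y1+40,x0-40:x1+40]
    r=cv2.matchTemplate(B,A,cv2.TM_CCOEFF_NORMED);_,v,_,l=cv2.minMaxLoc(r);print(n,round(v,3),l[0]-40,l[1]-40)
```

```text
22.9 [ 0.53754229 -0.06460005  0.03144518] [-1.18252677 -4.49696054  5.51718975] [-0.45908077  0.12908757 -0.27860417]
enc 0.987 10 -4
jaw 0.997 10 -4
fix 0.997 0 0
```

Emit:
move_arm(targets=[{"dx":0,"dy":0.005,"dz":0,"rx":0,"ry":0,"rz":0},{"dx":0,"dy":0.005,"dz":0,"rx":0,"ry":0,"rz":0},{"dx":0,"dy":0.005,"dz":0,"rx":0,"ry":0,"rz":0},{"dx":0,"dy":0.005,"dz":0,"rx":0,"ry":0,"rz":0},{"dx":0,"dy":0.005,"dz":0,"rx":0,"ry":0,"rz":0},{"dx":0,"dy":0.005,"dz":0,"rx":0,"ry":0,"rz":0},{"dx":0,"dy":0.005,"dz":0,"rx":0,"ry":0,"rz":0},{"dx":0,"dy":0.005,"dz":0,"rx":0,"ry":0,"rz":0},{"dx":0,"dy":0.005,"dz":0,"rx":0,"ry":0,"rz":0},{"dx":0,"dy":0.005,"dz":0,"rx":0,"ry":0,"rz":0}])

```text
t: 24.2
tcp_pos: [0.5376, -0.0634, 0.0315]
tool_rot: [-0.0, 1.0, -0.001, 0.001]
force: [-0.6, -4.5, 6.2]
finger_gap: 0.185
gripper_force: 28.5
```

Emit:
move_arm(targets=[{"dx":0,"dy":0.005,"dz":0,"rx":0,"ry":0,"rz":0},{"dx":0,"dy":0.005,"dz":0,"rx":0,"ry":0,"rz":0},{"dx":0,"dy":0.005,"dz":0,"rx":0,"ry":0,"rz":0},{"dx":0,"dy":0.005,"dz":0,"rx":0,"ry":0,"rz":0},{"dx":0,"dy":0.005,"dz":0,"rx":0,"ry":0,"rz":0},{"dx":0,"dy":0.005,"dz":0,"rx":0,"ry":0,"rz":0},{"dx":0,"dy":0.005,"dz":0,"rx":0,"ry":0,"rz":0},{"dx":0,"dy":0.005,"dz":0,"rx":0,"ry":0,"rz":0},{"dx":0,"dy":0.005,"dz":0,"rx":0,"ry":0,"rz":0},{"dx":0,"dy":0.005,"dz":0,"rx":0,"ry":0,"rz":0}])

```text
t: 25.45
tcp_pos: [0.5375, -0.0626, 0.0315]
tool_rot: [-0.001, 1.0, -0.001, 0.001]
force: [-1.4, -7.5, 4.9]
finger_gap: 0.185
gripper_force: 28.7
```

Run:
```python
from h import *
a=cv2.imread("pics/s4.png")
F=[]
for k in range(3):
    crop("scene","s6",270,165,70,60,10);F.append(sensors.sense()["force"][1])
b=cv2.imread("pics/s6.png");print(F,sensors.sense()["tcp_pos"])
for n,(x0,y0,x1,y1) in dict(enc=(320,280,440,430),jaw=(190,390,270,500),fix=(440,270,560,370)).items():
    A=cv2.cvtColor(a,6)[y0:y1,x0:x1];B=cv2.cvtColor(b,6)[y0-40:y1+40,x0-40:x1+40]
    r=cv2.matchTemplate(B,A,cv2.TM_CCOEFF_NORMED);_,v,_,l=cv2.minMaxLoc(r);print(n,round(v,3),l[0]-40,l[1]-40)
```

```text
[np.float64(-6.398588161858515), np.float64(-6.881748040296392), np.float64(-6.969526318609041)] [ 0.53758495 -0.06261576  0.0314578 ]
enc 0.984 13 -6
jaw 0.996 13 -3
fix 0.994 0 0
```

Both jaws are now in contact: the force rose by 2.5–3 N and the encoder stopped moving while the jaw went on. I'll ease back a touch, release the lug and lift.

Emit:
move_arm(targets=[{"dx":0,"dy":-0.012,"dz":0,"rx":0,"ry":0,"rz":0},{"dx":0,"dy":0,"dz":0,"rx":0,"ry":0,"rz":0},{"dx":0,"dy":0,"dz":0,"rx":0,"ry":0,"rz":0},{"dx":0,"dy":0,"dz":0,"rx":0,"ry":0,"rz":0},{"dx":0,"dy":0,"dz":0,"rx":0,"ry":0,"rz":0},{"dx":0,"dy":0,"dz":0,"rx":0,"ry":0,"rz":0},{"dx":0,"dy":0,"dz":0,"rx":0,"ry":0,"rz":0},{"dx":0,"dy":0,"dz":0,"rx":0,"ry":0,"rz":0},{"dx":0,"dy":0,"dz":0,"rx":0,"ry":0,"rz":0},{"dx":0,"dy":0,"dz":0,"rx":0,"ry":0,"rz":0}])

```text
t: 26.85
tcp_pos: [0.5376, -0.0626, 0.0315]
tool_rot: [-0.0, 1.0, -0.001, 0.001]
force: [0.1, -5.4, 4.8]
finger_gap: 0.18
gripper_force: 28.6
```

Emit:
move_arm(targets=[{"dx":0,"dy":0,"dz":0,"rx":0,"ry":0,"rz":0},{"dx":0,"dy":0,"dz":0,"rx":0,"ry":0,"rz":0},{"dx":0,"dy":0,"dz":0,"rx":0,"ry":0,"rz":0},{"dx":0,"dy":0,"dz":0,"rx":0,"ry":0,"rz":0},{"dx":0,"dy":0,"dz":0,"rx":0,"ry":0,"rz":0},{"dx":0,"dy":0,"dz":0.4,"rx":0,"ry":0,"rz":0},{"dx":0,"dy":0,"dz":0.8,"rx":0,"ry":0,"rz":0},{"dx":0,"dy":0,"dz":1,"rx":0,"ry":0,"rz":0},{"dx":0,"dy":0,"dz":1,"rx":0,"ry":0,"rz":0},{"dx":0,"dy":0,"dz":1,"rx":0,"ry":0,"rz":0}], claw=45)

```text
t: 28.1
tcp_pos: [0.5365, -0.0612, 0.1373]
tool_rot: [-0.001, 1.0, -0.0, 0.0]
force: [0.5, -0.5, -0.3]
finger_gap: 0.449
gripper_force: 0.0
```

Emit:
move_arm(targets=[{"dx":0,"dy":0.5,"dz":1,"rx":0,"ry":0,"rz":-0.02},{"dx":0,"dy":0.9,"dz":1,"rx":0,"ry":0,"rz":-0.02},{"dx":0,"dy":1,"dz":0.9,"rx":0,"ry":0,"rz":0},{"dx":0,"dy":1,"dz":0,"rx":0,"ry":0,"rz":0},{"dx":0,"dy":1,"dz":0,"rx":0,"ry":0,"rz":0},{"dx":0,"dy":1,"dz":0,"rx":0,"ry":0,"rz":0},{"dx":0,"dy":1,"dz":0,"rx":0,"ry":0,"rz":0},{"dx":0,"dy":1,"dz":0,"rx":0,"ry":0,"rz":0},{"dx":0,"dy":1,"dz":0,"rx":0,"ry":0,"rz":0},{"dx":0,"dy":0.5,"dz":0,"rx":0,"ry":0,"rz":0}])

```text
t: 29.35
tcp_pos: [0.5362, 0.1624, 0.2089]
tool_rot: [0.009, 1.0, 0.0, 0.0]
force: [0.9, -0.2, -0.4]
finger_gap: 0.448
gripper_force: 0.0
```

Run:
```python
from h import *
crop("scene","s7",240,100,140,120,5)
s=sensors.sense();print(s["t"],s["tcp_pos"],s["tool_rot"])
C=lambda p:((p-[240,100]+.5)*5-.5).round()
print(C(proj("scene",[[.537,.162,.147],[.579,.162,.147],[.495,.162,.147],s["tcp_pos"]])))
```

```text
29.4 [0.53617519 0.16331914 0.20880551] [9.16560504e-03 9.99957841e-01 4.71369906e-04 2.92201658e-04]
[[506. 325.]
 [553. 366.]
 [460. 286.]
 [516. 236.]]
```

View pics/s7.png

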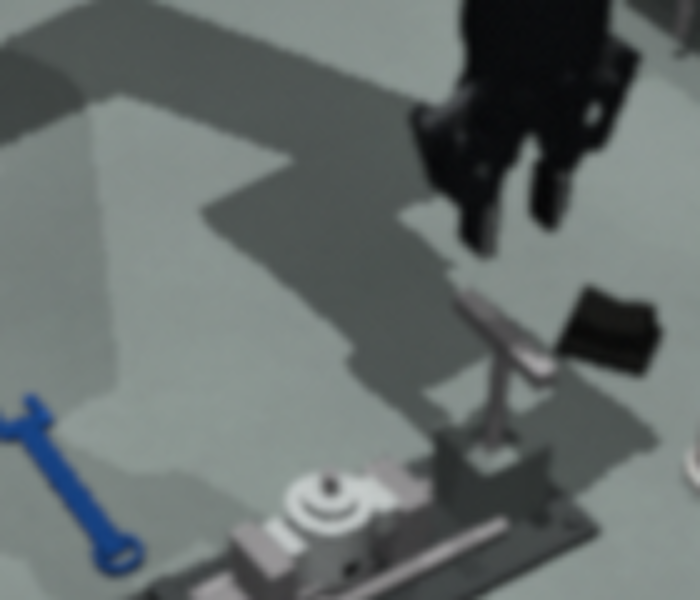

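The encoder stands between the jaws. The T-bar runs from (463,293) to (550,366), centred under the fingers as predicted, so I'll descend on it.

Emit:
move_arm(targets=[{"dx":0.04,"dy":-0.03,"dz":-0.3,"rx":0,"ry":0,"rz":0},{"dx":0,"dy":0,"dz":-0.5,"rx":0,"ry":0,"rz":0},{"dx":0,"dy":0,"dz":-0.6,"rx":0,"ry":0,"rz":0},{"dx":0,"dy":0,"dz":-0.6,"rx":0,"ry":0,"rz":0},{"dx":0,"dy":0,"dz":-0.6,"rx":0,"ry":0,"rz":0},{"dx":0,"dy":0,"dz":-0.5,"rx":0,"ry":0,"rz":0},{"dx":0,"dy":0,"dz":-0.3,"rx":0,"ry":0,"rz":0},{"dx":0,"dy":0,"dz":-0.1,"rx":0,"ry":0,"rz":0},{"dx":0,"dy":0,"dz":0,"rx":0,"ry":0,"rz":0},{"dx":0,"dy":0,"dz":0,"rx":0,"ry":0,"rz":0}])

```text
t: 30.65
tcp_pos: [0.5379, 0.1606, 0.1213]
tool_rot: [0.01, 1.0, 0.0, 0.001]
force: [-0.2, 1.2, -0.3]
finger_gap: 0.451
gripper_force: 0.0
```

Emit:
move_arm(targets=[{"dx":0,"dy":0,"dz":0,"rx":0,"ry":0,"rz":0},{"dx":0,"dy":0,"dz":0,"rx":0,"ry":0,"rz":0},{"dx":0,"dy":0,"dz":0,"rx":0,"ry":0,"rz":0},{"dx":0,"dy":0,"dz":0,"rx":0,"ry":0,"rz":0},{"dx":0,"dy":0,"dz":0,"rx":0,"ry":0,"rz":0},{"dx":0,"dy":0,"dz":0,"rx":0,"ry":0,"rz":0},{"dx":0,"dy":0,"dz":0,"rx":0,"ry":0,"rz":0},{"dx":0,"dy":0,"dz":0,"rx":0,"ry":0,"rz":0},{"dx":0,"dy":0,"dz":0,"rx":0,"ry":0,"rz":0},{"dx":0,"dy":0,"dz":0,"rx":0,"ry":0,"rz":0}], claw=0, newtons=25)

```text
t: 31.9
tcp_pos: [0.5376, 0.163, 0.1215]
tool_rot: [0.011, 1.0, 0.002, 0.001]
force: [-0.8, 8.3, 2.1]
finger_gap: 0.16
gripper_force: 29.9
```

Emit:
move_arm(targets=[{"dx":0,"dy":0.09,"dz":0,"rx":0,"ry":0,"rz":0},{"dx":0,"dy":0,"dz":0,"rx":0,"ry":0,"rz":0},{"dx":0,"dy":0,"dz":0,"rx":0,"ry":0,"rz":0},{"dx":0,"dy":0,"dz":0,"rx":0,"ry":0,"rz":-0.1},{"dx":0,"dy":0,"dz":0,"rx":0,"ry":0,"rz":-0.15},{"dx":0,"dy":0,"dz":0,"rx":0,"ry":0,"rz":-0.15},{"dx":0,"dy":0,"dz":0,"rx":0,"ry":0,"rz":-0.15},{"dx":0,"dy":0,"dz":0,"rx":0,"ry":0,"rz":-0.15},{"dx":0,"dy":0,"dz":0,"rx":0,"ry":0,"rz":-0.15},{"dx":0,"dy":0,"dz":0,"rx":0,"ry":0,"rz":-0.15}], claw=0, newtons=60)

```text
t: 33.15
tcp_pos: [0.5378, 0.1636, 0.1215]
tool_rot: [0.27, 0.963, 0.001, 0.0]
force: [-1.1, 4.3, 4.6]
finger_gap: 0.153
gripper_force: 60.4
```

Emit:
move_arm(targets=[{"dx":0,"dy":0,"dz":0,"rx":0,"ry":0,"rz":-0.15},{"dx":0,"dy":0,"dz":0,"rx":0,"ry":0,"rz":-0.15},{"dx":0,"dy":0,"dz":0,"rx":0,"ry":0,"rz":-0.15},{"dx":0,"dy":0,"dz":0,"rx":0,"ry":0,"rz":-0.15},{"dx":0,"dy":0,"dz":0,"rx":0,"ry":0,"rz":-0.15},{"dx":0,"dy":0,"dz":0,"rx":0,"ry":0,"rz":-0.15},{"dx":0,"dy":0,"dz":0,"rx":0,"ry":0,"rz":-0.15},{"dx":0,"dy":0,"dz":0,"rx":0,"ry":0,"rz":-0.1},{"dx":0,"dy":0,"dz":0,"rx":0,"ry":0,"rz":0},{"dx":0,"dy":0,"dz":0,"rx":0,"ry":0,"rz":0}])

```text
t: 34.4
tcp_pos: [0.5383, 0.1641, 0.1215]
tool_rot: [0.542, 0.84, 0.002, 0.0]
force: [-0.4, 4.8, 4.4]
finger_gap: 0.152
gripper_force: 60.3
```

Run:
```python
from h import *
s=sensors.sense();a=s["tool_rot"];print(s["tcp_pos"],s["force"],s["ft_torque"],"turned",np.degrees(2*np.arctan2(1,.0105)-2*np.arctan2(a[1],a[0])))
```

```text
[0.5382966  0.16405963 0.12150939] [-0.44623246  4.77039134  4.40343062] [ 0.78887941  0.05835879 -0.06748424] turned 64.48892831628551
```

Emit:
move_arm(targets=[{"dx":0,"dy":0,"dz":0,"rx":0,"ry":0,"rz":-0.04},{"dx":0,"dy":0,"dz":0,"rx":0,"ry":0,"rz":-0.04},{"dx":0,"dy":0,"dz":0,"rx":0,"ry":0,"rz":-0.03},{"dx":0,"dy":0,"dz":0,"rx":0,"ry":0,"rz":-0.03},{"dx":0,"dy":0,"dz":0,"rx":0,"ry":0,"rz":-0.03},{"dx":0,"dy":0,"dz":0,"rx":0,"ry":0,"rz":-0.02},{"dx":0,"dy":0,"dz":0,"rx":0,"ry":0,"rz":-0.02},{"dx":0,"dy":0,"dz":0,"rx":0,"ry":0,"rz":-0.02},{"dx":0,"dy":0,"dz":0,"rx":0,"ry":0,"rz":0},{"dx":0,"dy":0,"dz":0,"rx":0,"ry":0,"rz":0}])

```text
t: 35.65
tcp_pos: [0.5384, 0.1641, 0.1215]
tool_rot: [0.591, 0.807, 0.002, 0.001]
force: [-0.3, 5.1, 4.3]
finger_gap: 0.151
gripper_force: 60.3
```

Run:
```python
from h import *
s=sensors.sense();a=s["tool_rot"];print(s["tcp_pos"],s["force"],s["ft_torque"],"turned",np.degrees(2*np.arctan2(1,.0105)-2*np.arctan2(a[1],a[0])))
```

```text
[0.53841906 0.16407849 0.1215163 ] [-0.30108343  5.12396289  4.32559644] [0.83956618 0.08903041 0.43564901] turned 71.25783640759202
```

The moment rose sharply and the turn is about 1.25 rad, so the T-bar is at its stop. I'll release it and lift away.

Emit:
move_arm(targets=[{"dx":0,"dy":0,"dz":0,"rx":0,"ry":0,"rz":0},{"dx":0,"dy":0,"dz":0,"rx":0,"ry":0,"rz":0},{"dx":0,"dy":0,"dz":0,"rx":0,"ry":0,"rz":0},{"dx":0,"dy":0,"dz":0,"rx":0,"ry":0,"rz":0},{"dx":0,"dy":0,"dz":0,"rx":0,"ry":0,"rz":0},{"dx":0,"dy":0,"dz":0.3,"rx":0,"ry":0,"rz":0},{"dx":0,"dy":0,"dz":0.6,"rx":0,"ry":0,"rz":0},{"dx":0,"dy":0,"dz":1,"rx":0,"ry":0,"rz":0},{"dx":0,"dy":0,"dz":1,"rx":0,"ry":0,"rz":0},{"dx":0,"dy":0,"dz":1,"rx":0,"ry":0,"rz":0}], claw=45)

```text
t: 36.9
tcp_pos: [0.5377, 0.1629, 0.2204]
tool_rot: [0.592, 0.806, 0.0, 0.001]
force: [0.2, 0.1, 0.5]
finger_gap: 0.456
gripper_force: 0.0
```

Run:
```python
from h import *
crop("scene","s8",200,110,190,150,4)
s=sensors.sense();print(s["t"],s["tcp_pos"],s["force"],s["finger_gap"])
```

```text
36.95 [0.53980488 0.16320434 0.22382832] [1.27004453 0.0388353  2.1671035 ] 0.44916478787056124
```

View pics/s8.png

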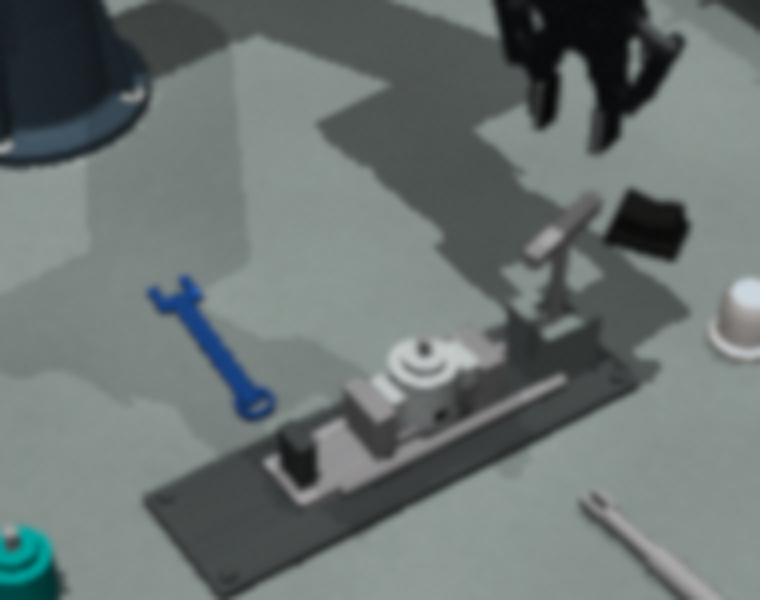

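The T-bar at (560,230) has turned about 70°. The encoder at (425,375) stands upright between both jaws, and the bystanders are unmoved. The gripper is clear, so I'm handing in.

```bash
python3 -c "
from station import order
print(order.sign_off())"
```

```text
the job is handed in; nothing more can be done
None
```

The job is handed in at about 37 s: the encoder stands upright between both jaws, the jaw was closed until the force showed contact on both sides (estimated tilt 0.03 rad), and the T-bar was turned about 71° to its stop, with no bystander seen disturbed; sign-off returned no verdict.

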